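# Close up the desk printer

### The job

Close up the printer on the desk: with the fingertips only, gently push its paper tray fully home and push its scanner lid all the way down, in either order, and when both are shut press the red power button right in and let it come back up. Never grip, hook or lift anything: keep off the inside of the tray and the underside of the lid, do not slam the lid or press the green copy button, and leave everything else on the desk where it stands.

Things in the scene. Friction and masses are not known exactly. Their poses are not given: they have to be found in the camera images.
- printer: White all-in-one printer fixed on the desk, 270 deep (x) x 400 wide (y) x 115 mm high without its lid. Origin: centre of its underside. Its x axis runs from its front (-x, facing the robot) to its back, y to the left as the robot sees it, z up; it may be turned by up to 0.18 rad. The lid and tray are centred at y = +45 mm; the dark button panel is the strip of its top at y -124 to -190 mm.
- tray (a joint): How far the paper tray is out, in m: 0 fully home, at most 0.075. It slides along the printer's x axis (home is towards +x), with about 2.5 N of friction, stays where it is left and stops hard at 0.
- tray_front (a point): Centre of the outer (robot-side) face of the tray's grey upright front panel. The panel is 210 wide (y), 8 mm thick, from 8 to 70 mm above the desk; this point is 45 mm above the desk. With the tray home the face stands 40 mm in front of the printer's front. Axes as the printer's.
- tray_inner: Inside of the tray, carried by it: black lining of the back of the front panel (its back surface is 11 mm behind the outer face), floor and white paper stack. Not to be touched. Origin: on the desk plane 40 mm behind the outer face, moving with the tray.
- lid_edge (a point): Point on the top face of the white lid, midway across, 225 mm from the hinge axis along the lid and 20 mm above it along the lid's normal. The lid is a plate 255 mm from hinge to front edge, 310 wide, 20 mm thick with the pad. Site axes: x along the lid towards the hinge, z out of its top face. When shut its top is 135 mm above the desk.
- lid_front (a point): Middle of the lid's upper front edge, 30 mm beyond lid_edge; turns with the lid. Hinge axis: along the printer's y, 130 mm behind the printer's origin (towards its +x), 115 mm above the desk. The stiff hinge holds the lid at any angle; a push of about 1 to 4 N straight down near the front edge moves it, and it stops hard when down.
- lid_pad: Grey pad 245 x 300 x 5 mm lining the underside of the lid, turning with it; not to be touched. Origin: on the lid's midline, 200 mm from the hinge axis. The angle of its z axis from vertical is the lid's opening: 0 fully down, 0.4 to 0.8 rad at the start, at most 1.2.
- power (a joint): Travel of the red power button in m: 0 up, 0.006 fully pressed (about 5 N). Springs back when let go; counts as pressed beyond 0.004.
- power_top (a point): Centre of the top of the red power button (28 mm across, black collar 44 mm across and 10 mm lower), 137 mm above the desk when up, on the printer's dark panel. Pressed straight down. It and the green button change places from start to start.
- copy (a joint): Travel of the green copy button in m: 0 up, 0.006 fully pressed. Must not be pressed.
- copy_top (a point): Centre of the top of the green copy button, the same in size as the red one, 52 mm from it along the printer's x axis.
- mug: Blue mug, 80 mm across, 90 high; loose, stands on the desk, origin at the centre of its underside; to be left where it is.
- glue_stick: Yellow glue stick with orange cap, upright, 29 mm across, 100 high; loose, stands on the desk, origin at the centre of its underside; to be left where it is.
- note_block: Yellow block of notes, 76 x 76 x 30 mm; loose, stands on the desk, origin at the centre of its underside; to be left where it is.
- pen_pot: Dark steel pen pot with pens, 72 mm across, 100 high, pens to 155 mm; loose, stands on the desk, origin at the centre of its underside; to be left where it is.
- tape_roll: Roll of clear tape lying flat, 80 mm across, 20 high; loose, stands on the desk, origin at the centre of its underside; to be left where it is.

How it is judged:
By the outcome, as a careful person would: the job done as asked, in the order asked, and still so for the second after the job is handed in, with the robot touching nothing.
It also fails if it takes over 51 s, if anything falls off the work surface, if the arm or the gripper's body presses on something with over 40 N, if the wrist force passes 120 N, or if a joint passes its speed limit or range.

### The arm

A 6-joint arm with a two-finger parallel gripper is mounted at the origin on the work surface. World frame = base frame: x ahead of the robot, y to its left, z up, the work surface at z = 0. Lengths are in mm, angles in rad, forces in N, time in s.
With the tool pointing down it reaches from about 350 to 875 mm from the base axis. Payload 4.2 kg.
Tool frame: the origin (TCP) lies at the very end of the fingers, on their centre line; the grasp point (between the pads) lies 19 mm behind it; z points along the fingers, y is the line along which they close (so a half turn about z gives the same grasp; the last joint's range is limited). The gripper opens to 85 mm and grips with 20 to 120 N. Pads are 22 mm wide; open, the fingers measure 114 mm over their backs; the gripper's body (76 mm by 85 mm) begins 54 mm behind the grasp point. The pads swing forward as they close: fully open they stand 13 mm farther back than shut.
Start: joints at [-1.088, 0.385, 0.008, 0, -1.194, -0.259], TCP at [138.728, -609.388, 231.312] pointing down, gripper open.
Joint ranges: [-3.14, 3.14], [-1.21, 2.06], [-1.07, 1.41], [-3.16, 2.05], [-2.99, -0.16], [-3.1, 3.1]. Speed limits (rad/s): [2.79, 2.79, 3.14, 3.14, 3.14, 3.14].

### API

Orientations are given as a unit quaternion [x, y, z, w].
In Python, from bench import monitor, get_image, camera_info, job_done gives the robot as it stands.
- The arm moves only by the tool send_rows, never from a script. Its argument "series" is a list of rows, each a list of 3 entries, a list of its own where there are three numbers: the shift along the tool's x, y, z in mm, then the turn, a rotation vector about the tool's x, y, z in rad, then the finger opening in mm, from 0 to 85.4. A call has 1 to 8 rows; each row shifts and turns the commanded pose from where the row before left it, along the tool's axes as they then stand; what a row does not reach is not made up. A row lasts 1/10 s, in which the tool goes at most 50 mm and 8.59 degrees, less where a joint would pass 70% of its speed; a pose out of reach is approached as far as the arm can. A call with a gripper value outside its range is refused whole. The fingers move at their own pace and stop on an object; the grip force is fixed at half the most. Time passes only in rows, so rows that do not move let the fingers close. It gives the time, the measured TCP pose, the force, the opening and the grip force at its end, in the units of the state.
- monitor.read_state(): the state, without advancing time (a new reading comes with each control period).
- get_image(name): name is "scene" or "side" or "wrist"; returns the picture (480x640x3 uint8, red, green, blue); there is no depth.
- camera_info(name): a dict with "intrinsics" (3x3 intrinsics, pixels), "R" (3x3) and "t" (3): a world point X has camera coordinates R X + t. Camera axes: x right, y down, z forward; pixel columns grow to the right and rows downward; lengths in mm; the calibration is good to about 2 mm. A picture is of the moment at which its call begins: read the wrist's pose just before it. camera_info takes no time and is no camera call; for the wrist camera it gives the pose at the moment of the call.
- job_done(): hands the job in; it is judged then, once.
The state is a dict: "clock": time; "joints": joint angles; "joint_vel": joint speeds; "joint_efforts": joint torques, N m; "position": TCP position; "ee_rot": TCP orientation; "contact_force": force on the tool from outside, world axes, zero at the start; "wrist_torque": the same for the moment, N m; "gripper_width": finger opening in mm; "grasp_force": force on a finger pad.
Only numpy, scipy, OpenCV 4.12 (cv2) and the standard library are available. Lean on these libraries where they do the work, as an engineer would, in place of code of your own. Each camera call takes 0.05 s, during which the arm holds its last target. There are 200 camera calls.

## Working session

There is one attempt and no reset: what is moved stays moved. The work goes in short steps, Python scripts to look and compute and a tool call to move; the robot and the scene stay as the last step left them, time stands still between calls to the robot, and variables do not carry over. Pictures are saved under pics/ and viewed, at most 10 in all, crops included, and the job is handed in when it is done.

Besides the shell and the picture viewer there is one more tool, called after "Call:" as name([rows], argument=value, ...), one row to a line, values as JSON. send_rows: Moves the arm, as the interface text tells. Its arguments: {"type":"object","properties":{"series":{"type":"array"}},"required":["series"]}

```bash
mkdir -p pics
python3 - <<'E'
from bench import monitor,get_image,camera_info
import cv2
s=monitor.read_state();print(s)
for n in("scene","side"):
    cv2.imwrite(f"pics/{n}0.png",get_image(n)[:,:,::-1]);c=camera_info(n);print(n,c)
E
```

```text
{'clock': 0.0, 'joints': array([-1.08837360e+00,  3.85561055e-01,  6.59798748e-03, -5.19299268e-04,
       -1.19396014e+00, -2.58629012e-01]), 'joint_vel': array([ 0.00032141, -0.00014916, -0.00119744, -0.00039273,  0.00105527,
       -0.00029087]), 'joint_efforts': array([ 5.48974617e-05, -3.92291451e+01,  1.88400739e+01,  4.18587416e+00,
       -4.58436363e-03,  1.03357553e-05]), 'position': array([ 138.61692746, -608.8316596 ,  230.20494176]), 'ee_rot': array([-1.11568224e-01,  9.93756179e-01,  1.07865678e-03, -1.60125106e-04]), 'contact_force': array([ 0.2440229 , -0.40215243,  0.30381283]), 'wrist_torque': array([-0.03298991, -0.07594884,  0.02289782]), 'grasp_force': 0.0, 'gripper_width': 85.14053357110014}
scene {'intrinsics': array([[447.6119043 ,   0.        , 319.98890495],
       [  0.        , 447.6119043 , 237.7731318 ],
       [  0.        ,   0.        ,   1.        ]]), 'R': array([[-0.96472276, -0.26317386, -0.00703663],
       [-0.25118804,  0.92813165, -0.27472935],
       [ 0.0788325 , -0.26327014, -0.96149585]]), 't': array([ 592.03567675,   82.66019615, 1101.49327869])}
side {'intrinsics': array([[476.34094759,   0.        , 324.65252271],
       [  0.        , 476.34094759, 239.27105172],
       [  0.        ,   0.        ,   1.        ]]), 'R': array([[-0.55910725, -0.8288366 ,  0.02071146],
       [-0.50326315,  0.3194215 , -0.8029297 ],
       [ 0.65888184, -0.45934714, -0.5957138 ]]), 't': array([421.55174695, 372.07169755, 610.46389476])}
```

View pics/scene0.png

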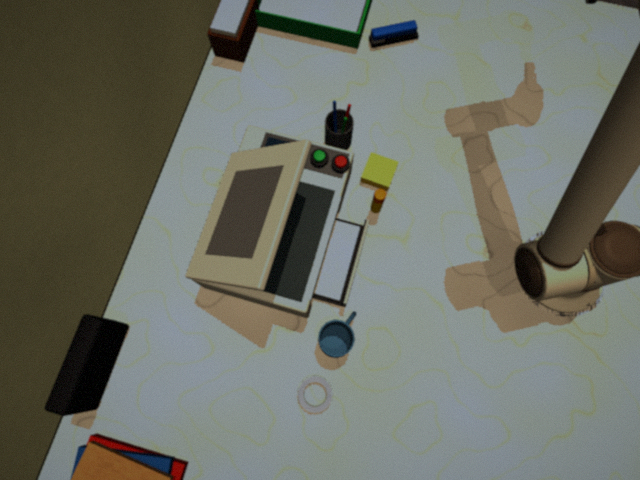

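View pics/side0.png

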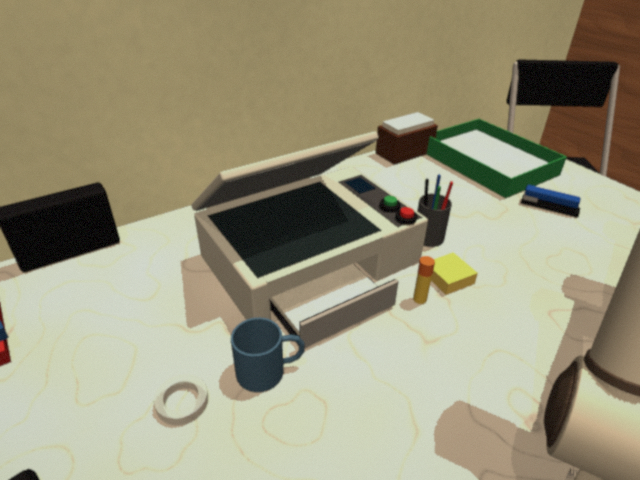

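Run:
```python
import cv2
a=cv2.imread("pics/scene0.png")[120:320,180:410];cv2.imwrite("pics/c1.png",cv2.resize(a,None,fx=3,fy=3,interpolation=2)[:600])
a=cv2.imread("pics/side0.png")[125:385,190:490];cv2.imwrite("pics/c2.png",cv2.resize(a,None,fx=2.3,fy=2.3,interpolation=2))
```

```text
(no output)
```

View pics/c1.png

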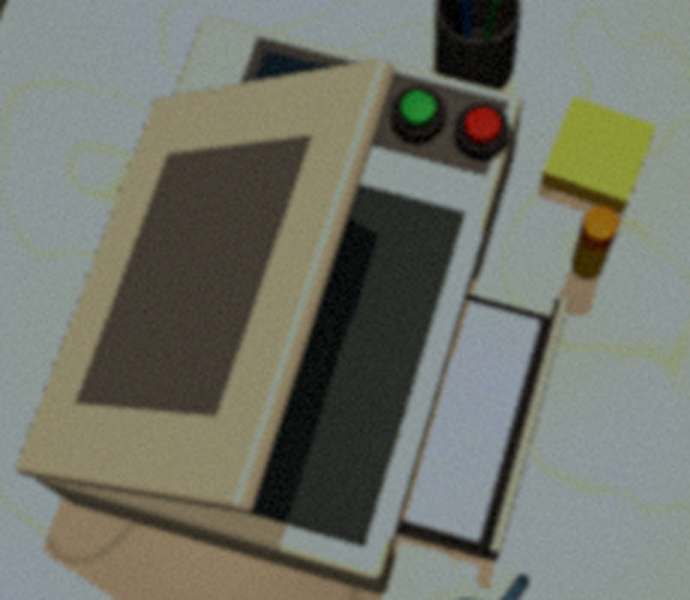

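View pics/c2.png

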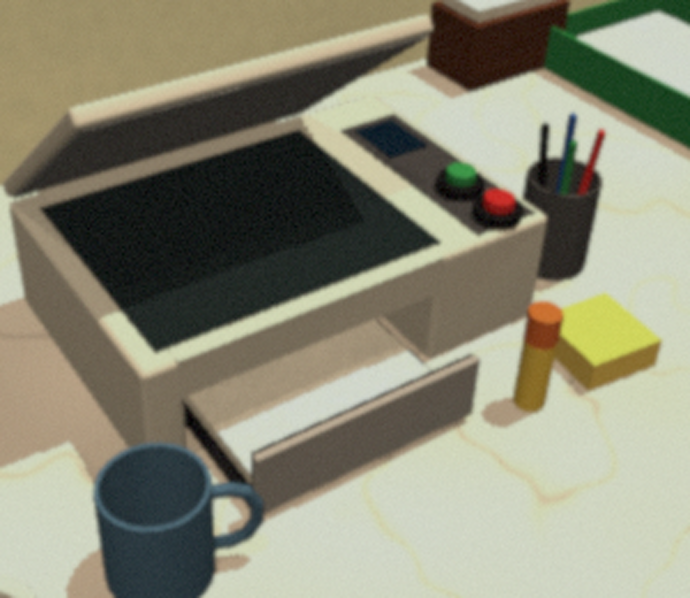

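```bash
cat > h.py <<'E'
import numpy as np
from bench import camera_info
C={n:camera_info(n) for n in("scene","side")}
def proj(n,X):
    c=C[n];p=c["intrinsics"]@(c["R"]@np.array(X,float)+c["t"]);return p[:2]/p[2]
def ray(n,uv,z):
    c=C[n];d=c["R"].T@np.linalg.solve(c["intrinsics"],[*uv,1]);o=-c["R"].T@c["t"];return o+d*(z-o[2])/d[2]
sc=lambda u,v:(180+u/3,120+v/3)
sd=lambda u,v:(190+u/2.3,125+v/2.3)
def W(p,X):
    x,y,a=p[:3];c,s=np.cos(a),np.sin(a);return [x+c*X[0]-s*X[1],y+s*X[0]+c*X[1],X[2]]
def lid(p,r,y,h=20):
    t=p[4];return W(p,[130-r*np.cos(t)+0*h-h*np.sin(t)*-1*-1*-1 if 0 else 130-r*np.cos(t)+h*np.sin(t),y,115+r*np.sin(t)+h*np.cos(t)])
E
python3 - <<'E'
from h import *
from scipy.optimize import least_squares
tr=lambda y,z:(lambda p:W(p,[-175-p[3],y,z]))
pt=lambda X:(lambda p:W(p,X))
ld=lambda y:(lambda p:lid(p,255,y))
bt=lambda d:(lambda p:W(p,[p[5]+d,p[6],137]))
O=[("scene",sc(484,125),bt(0)),("scene",sc(418,106),bt(52)),("side",sd(500,202),bt(0)),("side",sd(462,173),bt(52)),
("scene",sc(567,300),tr(-60,70)),("scene",sc(503,553),tr(150,70)),("side",sd(255,462),tr(150,70)),("side",sd(477,360),tr(-60,70)),("side",sd(262,510),tr(150,8)),("side",sd(474,413),tr(-60,8)),
("scene",sc(520,100),pt([-135,-200,115])),("scene",sc(380,577),pt([-135,200,115])),("side",sd(145,377),pt([-135,200,115])),("side",sd(545,217),pt([-135,-200,115])),
("scene",sc(237,502),ld(200)),("scene",sc(368,65),ld(-110)),("side",sd(75,109),ld(200)),("side",sd(430,16),ld(-110))]
f=lambda p:np.concatenate([proj(n,q(p))-uv for n,uv,q in O])
r=least_squares(f,[700,0,0,40,.6,-90,-157],loss="soft_l1",x_scale=[10,10,.1,10,.1,10,10]);p=r.x
np.save("p.npy",p);print(p.round(3));print(f(p).reshape(-1,2).round(1).tolist())
print("red",W(p,[p[5],p[6],137]),"green",W(p,[p[5]+52,p[6],137]));print("tray",tr(45,45)(p),"home",W(p,[-175,45,45]));print("lidfront",lid(p,255,45),lid(p,225,45))
for n,uv,z in[("scene",sc(601,222),100),("side",sd(545,312),100),("scene",(339,322+4),90),("side",(257,335),90),("side",sd(600,305),30),("scene",sc(600,148),30),("scene",(338,118),100),("side",sd(564,180),100)]:print(n,ray(n,uv,z).round())
E
```

```text
[ 7.01011e+02  7.34520e+01 -1.00000e-02  3.91820e+01  6.92000e-01
 -1.16619e+02 -1.55050e+02]
[[0.2, 0.1], [0.6, 0.9], [0.1, -2.1], [-0.1, -1.2], [0.6, -0.8], [-0.7, -0.2], [1.4, -0.5], [1.9, -1.1], [-1.4, 3.5], [-0.5, -0.0], [0.2, -2.2], [-0.2, 1.4], [-1.6, -0.4], [1.9, -1.7], [0.1, 2.7], [5.1, -2.4], [-2.9, 0.7], [-0.2, -1.2]]
red [np.float64(582.8429926226507), np.float64(-80.42009889158292), 137] green [np.float64(634.8403755551271), np.float64(-80.94179628798723), 137]
tray [np.float64(487.2912324830831), np.float64(120.59832033857815), 45] home [np.float64(526.4714806408183), np.float64(120.20521914191005), 45]
lidfront [np.float64(647.8698724313044), np.float64(118.98721120856825), np.float64(293.0946182900697)] [np.float64(670.9693950532762), np.float64(118.75545029810638), np.float64(273.9541287060127)]
scene [477. -41. 100.]
side [476. -39. 100.]
scene [494. 279.  90.]
side [493. 305.  90.]
side [ 514. -158.   30.]
scene [ 491. -136.   30.]
scene [ 624. -211.  100.]
side [ 613. -195.  100.]
```

The scene image shows the red button in front of the green one, with red at about (341,162). The tray is about 39 mm out and the lid is open about 0.69 rad. The tray face is clear of the glue stick and mug. I'll start by moving over towards the tray.

Call:
send_rows([
  [[0,0,0],[0,0,0.117],0],
  [[0,0,0],[0,0,0.117],0],
  [[-26,36,0],[0,0,0],0],
  [[-26,36,0],[0,0,0],0],
  [[-26,36,0],[0,0,0],0],
  [[-26,36,0],[0,0,0],0],
  [[-26,36,0],[0,0,0],0],
  [[-26,36,0],[0,0,0],0],
])

```text
clock: 0.9
position: [297.4, -393.3, 231.1]
ee_rot: [0.005, 1.0, 0.0, -0.0]
contact_force: [1.4, 0.6, 0.3]
gripper_width: 0.3
grasp_force: 0.0
```

Call:
send_rows([
  [[-26,36,0],[0,0,0],0],
  [[-26,36,0],[0,0,0],0],
  [[-26,36,0],[0,0,0],0],
  [[-20,36,0],[0,0,0],0],
  [[-8,40,0],[0,0,0],0],
  [[-4,45,0],[0,0,0],0],
  [[-4,45,0],[0,0,0],0],
  [[-4,45,0],[0,0,0],0],
])

```text
clock: 1.7
position: [417.8, -75.5, 231.1]
ee_rot: [0.005, 1.0, 0.0, -0.0]
contact_force: [0.4, 0.6, 0.1]
gripper_width: 0.1
grasp_force: 0.0
```

Call:
send_rows([
  [[-4,45,0],[0,0,0],0],
  [[-4,45,0],[0,0,0],0],
  [[-4,45,0],[0,0,0],0],
  [[-4,45,0],[0,0,0],0],
  [[0,0,0],[0,0,0],0],
  [[0,0,0],[0,0,0],0],
])

```text
clock: 2.3
position: [435.6, 103.4, 230.8]
ee_rot: [0.004, 1.0, -0.0, -0.001]
contact_force: [0.7, -0.2, -0.6]
gripper_width: 0.1
grasp_force: 0.0
```

Call:
send_rows([
  [[0,8,38],[0,0,0],0],
  [[0,8,38],[0,0,0],0],
  [[0,0,38],[0,0,0],0],
  [[0,0,38],[0,0,0],0],
  [[0,0,38],[0,0,0],0],
  [[-14,0,0],[0,0,0],0],
  [[-10,0,0],[0,0,0],0],
  [[0,0,0],[0,0,0],0],
])

```text
clock: 3.1
position: [462.1, 118.1, 41.8]
ee_rot: [0.006, 1.0, 0.0, 0.001]
contact_force: [0.6, 0.7, 0.6]
gripper_width: -0.1
grasp_force: 0.0
```

Call:
send_rows([
  [[-4,0,0],[0,0,0],0],
  [[-4,0,0],[0,0,0],0],
  [[-4,0,0],[0,0,0],0],
  [[-4,0,0],[0,0,0],0],
  [[-4,0,0],[0,0,0],0],
])

```text
clock: 3.6
position: [479.8, 118.1, 41.4]
ee_rot: [0.005, 1.0, -0.0, -0.001]
contact_force: [-3.2, 0.9, 1.4]
gripper_width: -0.2
grasp_force: 1.4
```

Run:
```python
from bench import monitor,get_image
import cv2
s=monitor.read_state();print(s['position'],s['contact_force'])
cv2.imwrite("pics/s2.png",cv2.resize(get_image("side")[150:400,180:480,::-1],None,fx=2.3,fy=2.3))
```

```text
[479.82145196 118.06299663  41.43599191] [-3.2298808   0.89324812  1.41574321]
```

View pics/s2.png

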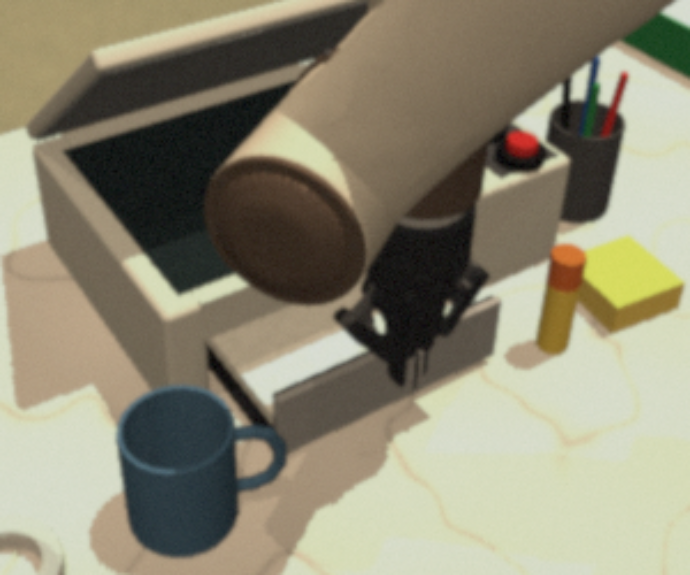

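The fingertips are on the middle of the tray's outer face and read 3.2 N, which matches sliding friction. I'll keep pushing.

Call:
send_rows([
  [[-4,0,0],[0,0,0],0],
  [[-4,0,0],[0,0,0],0],
  [[-4,0,0],[0,0,0],0],
  [[-4,0,0],[0,0,0],0],
  [[-4,0,0],[0,0,0],0],
  [[-4,0,0],[0,0,0],0],
  [[-3,0,0],[0,0,0],0],
])

```text
clock: 4.35
position: [507.3, 117.5, 41.1]
ee_rot: [0.005, 1.0, -0.0, -0.0]
contact_force: [-2.4, -0.9, 1.1]
gripper_width: 0.1
grasp_force: 1.4
```

Call:
send_rows([
  [[-2,0,0],[0,0,0],0],
  [[-2,0,0],[0,0,0],0],
  [[-2,0,0],[0,0,0],0],
])

```text
clock: 4.65
position: [513.0, 117.6, 41.1]
ee_rot: [0.005, 1.0, -0.0, -0.0]
contact_force: [-2.3, -2.0, 0.0]
gripper_width: -0.0
grasp_force: 1.3
```

Call:
send_rows([
  [[-1,0,0],[0,0,0],0],
  [[-1,0,0],[0,0,0],0],
])

```text
clock: 4.85
position: [515.1, 117.7, 41.2]
ee_rot: [0.005, 1.0, -0.0, -0.0]
contact_force: [-2.6, -1.8, -0.4]
gripper_width: -0.1
grasp_force: 1.3
```

Call:
send_rows([
  [[-1,0,0],[0,0,0],0],
  [[-1,0,0],[0,0,0],0],
])

```text
clock: 5.05
position: [516.3, 117.7, 41.2]
ee_rot: [0.005, 1.0, -0.0, -0.001]
contact_force: [-7.0, 0.7, 3.3]
gripper_width: -0.1
grasp_force: 3.7
```

Call:
send_rows([
  [[-1,0,0],[0,0,0],0],
  [[-1,0,0],[0,0,0],0],
])

```text
clock: 5.25
position: [516.2, 117.6, 41.2]
ee_rot: [0.005, 1.0, -0.001, -0.003]
contact_force: [-13.5, 4.6, 7.6]
gripper_width: 0.0
grasp_force: 6.9
```

The tray is at its hard stop: 13.5 N with no further movement. Next I'll back off, rise and go above the lid.

Call:
send_rows([
  [[15,0,0],[0,0,0],0],
  [[40,0,0],[0,0,0],0],
  [[0,0,-48],[0,0,0],0],
  [[0,0,-48],[0,0,0],0],
  [[0,0,-48],[0,0,0],0],
  [[0,0,-48],[0,0,0],0],
  [[0,0,-48],[0,0,0],0],
  [[0,0,-48],[0,0,0],0],
])

```text
clock: 6.05
position: [465.2, 119.0, 333.0]
ee_rot: [0.005, 1.0, 0.002, 0.003]
contact_force: [0.9, 0.5, -1.0]
gripper_width: 0.1
grasp_force: 0.0
```

Call:
send_rows([
  [[-40,0,-5],[0,0,0],0],
  [[-45,0,0],[0,0,0],0],
  [[-45,0,0],[0,0,0],0],
  [[-45,0,0],[0,0,0],0],
  [[-42,0,0],[0,0,0],0],
  [[-8,0,0],[0,0,0],0],
  [[0,0,0],[0,0,0],0],
])

```text
clock: 6.75
position: [691.0, 116.3, 332.9]
ee_rot: [0.005, 1.0, -0.0, 0.0]
contact_force: [-0.3, 0.5, 0.1]
gripper_width: -0.2
grasp_force: 0.0
```

Call:
send_rows([
  [[0,0,20],[0,0,0],0],
  [[0,0,15],[0,0,0],0],
  [[0,0,0],[0,0,0],0],
])

```text
clock: 7.05
position: [687.5, 116.4, 298.5]
ee_rot: [0.005, 1.0, -0.0, -0.001]
contact_force: [-0.3, 0.5, -0.8]
gripper_width: -0.3
grasp_force: 0.0
```

Run:
```python
from bench import monitor,get_image
import cv2
s=monitor.read_state();print(s['position'],s['contact_force'])
cv2.imwrite("pics/s3.png",get_image("side")[:,:,::-1])
```

```text
[687.46372489 116.37024803 298.46987066] [-0.31429519  0.5370142  -0.84196052]
```

View pics/s3.png

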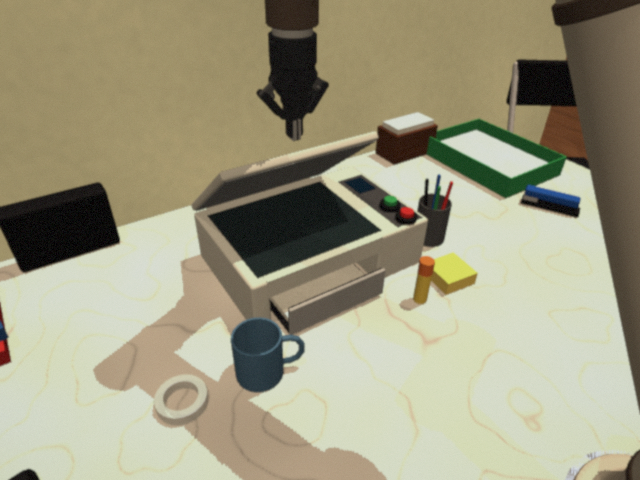

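The picture shows the tray home, and the fingertips at about (295,135) above and behind the lid's front edge. I'll feel downwards for the lid.

Call:
send_rows([
  [[0,0,6],[0,0,0],0],
  [[0,0,6],[0,0,0],0],
  [[0,0,5],[0,0,0],0],
  [[0,0,3],[0,0,0],0],
  [[0,0,3],[0,0,0],0],
  [[0,0,3],[0,0,0],0],
])

```text
clock: 7.7
position: [689.3, 116.0, 273.1]
ee_rot: [0.005, 1.0, -0.0, 0.0]
contact_force: [0.6, 0.5, -0.6]
gripper_width: -0.1
grasp_force: 0.0
```

Call:
send_rows([
  [[0,0,3],[0,0,0],0],
  [[0,0,3],[0,0,0],0],
  [[0,0,3],[0,0,0],0],
])

```text
clock: 8.0
position: [689.7, 116.0, 265.1]
ee_rot: [0.005, 1.0, 0.0, 0.001]
contact_force: [0.9, -0.4, 2.3]
gripper_width: -0.3
grasp_force: 1.1
```

Call:
send_rows([
  [[3,0,4],[0,0,0],0],
  [[3,0,4],[0,0,0],0],
  [[3,0,4],[0,0,0],0],
  [[2.8,0,4],[0,0,0],0],
  [[2.6,0,4],[0,0,0],0],
  [[2.4,0,4],[0,0,0],0],
  [[2.2,0,4],[0,0,0],0],
  [[2,0,4],[0,0,0],0],
])

```text
clock: 8.8
position: [667.9, 116.2, 231.9]
ee_rot: [0.005, 1.0, -0.0, -0.0]
contact_force: [-1.0, -0.6, 2.9]
gripper_width: 0.1
grasp_force: 0.9
```

Call:
send_rows([
  [[2,0,4],[0,0,0],0],
  [[1.9,0,4],[0,0,0],0],
  [[1.8,0,4],[0,0,0],0],
  [[1.7,0,4],[0,0,0],0],
  [[1.6,0,4],[0,0,0],0],
  [[1.5,0,4],[0,0,0],0],
  [[1.4,0,4],[0,0,0],0],
  [[1.3,0,4],[0,0,0],0],
])

```text
clock: 9.6
position: [654.8, 116.4, 199.9]
ee_rot: [0.005, 1.0, -0.0, -0.0]
contact_force: [-0.0, -0.4, 2.3]
gripper_width: 0.3
grasp_force: 0.8
```

Call:
send_rows([
  [[1.2,0,4],[0,0,0],0],
  [[1.2,0,4],[0,0,0],0],
  [[1.1,0,4],[0,0,0],0],
  [[1,0,4],[0,0,0],0],
  [[1,0,4],[0,0,0],0],
  [[0.9,0,4],[0,0,0],0],
  [[0.8,0,4],[0,0,0],0],
  [[0.7,0,4],[0,0,0],0],
])

```text
clock: 10.4
position: [647.0, 116.4, 167.9]
ee_rot: [0.005, 1.0, -0.0, -0.0]
contact_force: [-0.8, 0.6, 1.5]
gripper_width: -0.2
grasp_force: 0.7
```

Call:
send_rows([
  [[1,0,4],[0,0,0],0],
  [[1,0,4],[0,0,0],0],
  [[1,0,4],[0,0,0],0],
  [[1,0,4],[0,0,0],0],
  [[1,0,3],[0,0,0],0],
  [[1,0,3],[0,0,0],0],
  [[0,0,3],[0,0,0],0],
  [[0,0,2],[0,0,0],0],
])

```text
clock: 11.2
position: [640.7, 116.6, 140.9]
ee_rot: [0.005, 1.0, 0.0, -0.0]
contact_force: [-1.2, 0.3, 1.9]
gripper_width: 0.1
grasp_force: 0.6
```

Call:
send_rows([
  [[0,0,2],[0,0,0],0],
  [[0,0,2],[0,0,0],0],
  [[0,0,1],[0,0,0],0],
])

```text
clock: 11.5
position: [640.7, 116.4, 135.9]
ee_rot: [0.005, 1.0, -0.0, -0.0]
contact_force: [-0.6, 0.1, 0.9]
gripper_width: 0.3
grasp_force: 0.6
```

Call:
send_rows([
  [[0,0,1],[0,0,0],0],
  [[0,0,1],[0,0,0],0],
])

```text
clock: 11.7
position: [641.0, 116.5, 135.2]
ee_rot: [0.005, 1.0, -0.0, -0.0]
contact_force: [-3.8, 0.0, 9.0]
gripper_width: -0.1
grasp_force: 3.9
```

The lid is at its stop: z 135 and 9 N. I'll seat it lightly, lift off and go over the red button.

Call:
send_rows([
  [[0,0,1],[0,0,0],0],
  [[0,0,0],[0,0,0],0],
  [[0,0,-8],[0,0,0],0],
  [[0,0,-25],[0,0,0],0],
  [[0,0,-28],[0,0,0],0],
  [[14,-40,0],[0,0,0],0],
  [[14,-40,0],[0,0,0],0],
  [[14,-40,0],[0,0,0],0],
])

```text
clock: 12.5
position: [597.6, -4.0, 194.6]
ee_rot: [0.005, 1.0, 0.0, 0.001]
contact_force: [1.0, -1.4, 0.0]
gripper_width: 0.2
grasp_force: 0.0
```

Call:
send_rows([
  [[14,-40,0],[0,0,0],0],
  [[0,-37,0],[0,0,0],0],
  [[0,0,0],[0,0,0],0],
  [[0,0,0],[0,0,0],0],
])

```text
clock: 12.9
position: [583.2, -80.7, 194.4]
ee_rot: [0.006, 1.0, 0.0, 0.0]
contact_force: [-0.5, -0.0, -0.5]
gripper_width: 0.3
grasp_force: 0.0
```

Run:
```python
from bench import monitor,get_image
import cv2,numpy as np
from h import *
s=monitor.read_state();print(s['position'],s['contact_force'])
a=get_image("side")[130:300,180:470,::-1];b=get_image("wrist")[:,:,::-1]
p=s['position'];print("tip in side crop",(proj("side",p)-[180,130])*2, "target", (proj("side",[582.8,-80.4,137])-[180,130])*2)
a=cv2.resize(a,None,fx=2,fy=2);b=cv2.resize(b,(320,240))
o=np.zeros((590,580,3),np.uint8);o[:340]=a;o[345:585,:320]=b
cv2.imwrite("pics/s4.png",o)
```

```text
[583.20722697 -80.73235542 194.43956191] [-0.48523208 -0.00802052 -0.53660291]
tip in side crop [462.39009544 111.05759353] target [454.98988113 161.45522775]
```

View pics/s4.png

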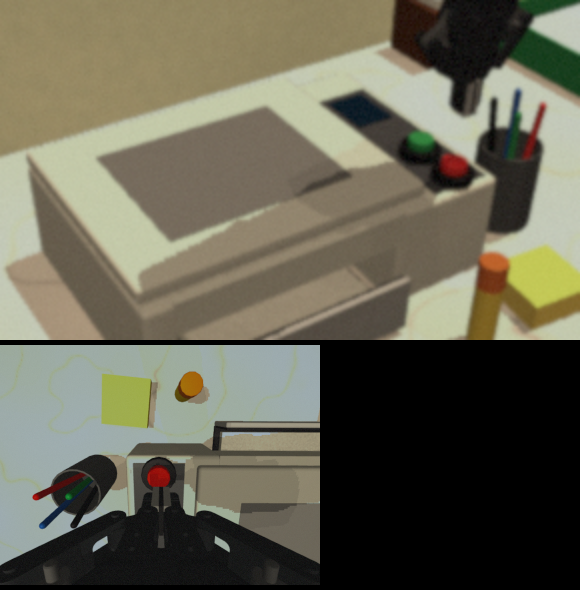

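The lid is flat and the tray is home. The red button in the side crop is at about (454,162), where I predicted it, and the wrist view shows it centred under the fingers. Now I'll press it.

Call:
send_rows([
  [[0,0,20],[0,0,0],0],
  [[0,0,20],[0,0,0],0],
  [[0,0,10],[0,0,0],0],
  [[0,0,4],[0,0,0],0],
  [[0,0,2],[0,0,0],0],
  [[0,0,2],[0,0,0],0],
  [[0,0,1],[0,0,0],0],
])

```text
clock: 13.7
position: [583.8, -79.6, 136.2]
ee_rot: [0.005, 1.0, 0.0, 0.001]
contact_force: [-0.7, 1.9, 2.6]
gripper_width: -0.1
grasp_force: 0.9
```

Call:
send_rows([
  [[0,0,1.5],[0,0,0],0],
  [[0,0,1.5],[0,0,0],0],
  [[0,0,0],[0,0,0],0],
])

```text
clock: 14.0
position: [583.8, -79.7, 133.0]
ee_rot: [0.005, 1.0, 0.0, 0.001]
contact_force: [-0.7, 2.0, 4.5]
gripper_width: 0.1
grasp_force: 1.8
```

Call:
send_rows([
  [[0,0,1.2],[0,0,0],0],
  [[0,0,1],[0,0,0],0],
  [[0,0,0],[0,0,0],0],
])

```text
clock: 14.3
position: [583.8, -79.7, 131.1]
ee_rot: [0.005, 1.0, 0.0, 0.001]
contact_force: [-0.3, 2.8, 7.1]
gripper_width: -0.1
grasp_force: 3.4
```

Call:
send_rows([
  [[0,0,1],[0,0,0],0],
  [[0,0,0],[0,0,0],0],
])

```text
clock: 14.5
position: [583.8, -79.8, 131.0]
ee_rot: [0.005, 1.0, -0.0, 0.001]
contact_force: [-0.8, 2.8, 10.1]
gripper_width: 0.2
grasp_force: 5.4
```

The button is fully in: it stopped at 131 mm and the force is rising. I'll release it straight up.

Call:
send_rows([
  [[0,0,-3],[0,0,0],0],
  [[0,0,-4],[0,0,0],0],
  [[0,0,-10],[0,0,0],0],
  [[0,0,-30],[0,0,0],0],
  [[0,0,-40],[0,0,0],0],
  [[40,0,-20],[0,0,0],0],
  [[40,0,0],[0,0,0],0],
  [[40,0,0],[0,0,0],0],
])

```text
clock: 15.3
position: [461.0, -79.1, 236.1]
ee_rot: [0.006, 1.0, -0.0, -0.001]
contact_force: [-1.2, 0.3, 0.5]
gripper_width: -0.5
grasp_force: 0.0
```

Call:
send_rows([
  [[30,-40,0],[0,0,0],0],
  [[20,-45,0],[0,0,0],0],
  [[0,-45,0],[0,0,0],0],
  [[0,-45,0],[0,0,0],0],
  [[0,-45,0],[0,0,0],0],
  [[0,0,0],[0,0,0],0],
  [[0,0,0],[0,0,0],0],
])

```text
clock: 16.0
position: [409.5, -298.9, 235.2]
ee_rot: [0.007, 1.0, 0.001, -0.001]
contact_force: [-0.5, 0.2, 0.5]
gripper_width: 0.0
grasp_force: 0.0
```

Run:
```python
from bench import monitor,get_image
import cv2,numpy as np
s=monitor.read_state();print(s['clock'],s['position'],s['contact_force'])
a=get_image("side")[:,:,::-1];b=get_image("scene")[100:420,180:420,::-1]
o=np.zeros((480,800,3),np.uint8);o[:,:560]=cv2.resize(a[:,:],(560,480));o[:320,560:]=b
cv2.imwrite("pics/s5.png",o)
```

```text
16.0 [ 409.4637036  -298.91317755  235.16521185] [-0.52967439  0.2466141   0.46460859]
```

View pics/s5.png

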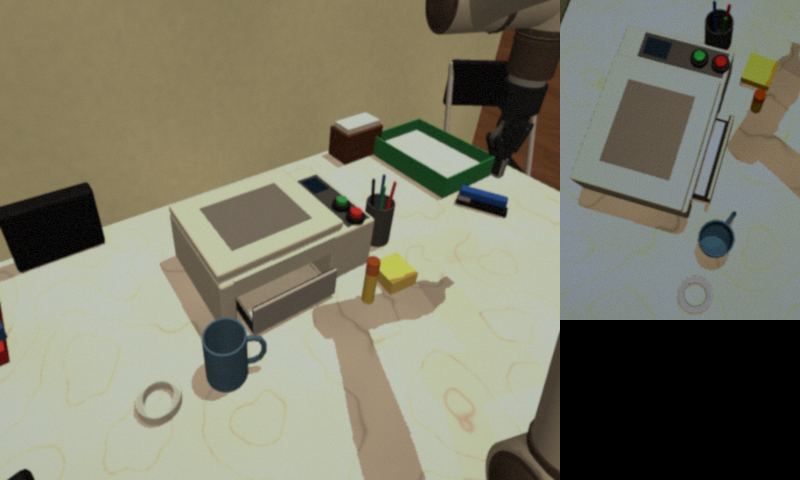

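The lid is flat, the tray is home, the red button is back up and the loose items are where they were.

```bash
python3 -c "
from bench import job_done
print(job_done())"
```

```text
the job is handed in; nothing more can be done
None
```

I pushed the tray home and the lid down to their stops, then pressed the red power button fully in and let it spring back. I handed the job in at about 16 s with the arm clear of everything; no verdict came back.

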